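# Dry-lay a slatted trivet in its pegged assembly jig

## Task

Dry-lay the trivet in its pegged jig, ready for screwing: first set the two dark bearers into their two low channels on the base, then lay the three full-length pale slats across both bearers between the round pegs and the end fences, the wide slat in the middle and a narrow one on each side, all lying flat. Leave the short slat, which was cut wrong, where it is.

Things in the scene. Friction and masses are not known exactly. Their poses are not given: they have to be found in the camera images.
- jig: fixed plywood jig, base 218 (x) x 228 (y) x 12 mm, origin at the centre of its underside, z up. In its frame, mm: bearer channels along y at x = -40, +40; slat places along x at y = -69, 0 (wide), +69. Eight domed pegs, 18 thick, top z 53, at x = -76, +76 and y = -100, -38, +38, +100; two end fences along y, inner faces at x = -97, +97, top z 48
- bearer_a_c (a point): dark brown bearer, one of two alike: a stick 184 x 24 x 20 mm (long x wide x high), flat on the worktop. The point is its centre; x its long axis, z up. In the jig it lies along jig y on the base, centre at z 22 mm; its channel is 36 mm wide between low cheeks at its ends (top z 24) and 196 long between stops (top z 26)
- bearer_b_c (a point): dark brown bearer, one of two alike: a stick 184 x 24 x 20 mm (long x wide x high), flat on the worktop. The point is its centre; x its long axis, z up. In the jig it lies along jig y on the base, centre at z 22 mm; its channel is 36 mm wide between low cheeks at its ends (top z 24) and 196 long between stops (top z 26)
- slat_a_c (a point): pale narrow slat, 180 x 30 x 12 mm (long x wide x high), one of two alike, with screw holes, flat on the worktop. The point is its centre; x its long axis, z up. In the jig it lies along jig x over both bearers, at y = -69 or +69 mm, centre at z 38 mm, with 7 mm free to the pegs on each side and to the fence at each end
- slat_b_c (a point): pale narrow slat, 180 x 30 x 12 mm (long x wide x high), one of two alike, with screw holes, flat on the worktop. The point is its centre; x its long axis, z up. In the jig it lies along jig x over both bearers, at y = -69 or +69 mm, centre at z 38 mm, with 7 mm free to the pegs on each side and to the fence at each end
- slat_wide_c (a point): pale wide slat, 180 x 44 x 12 mm (long x wide x high), the only wide one, with screw holes, flat on the worktop. The point is its centre; x its long axis, z up. In the jig it lies along jig x over both bearers, in the middle at y = 0, centre at z 38 mm, with 7 mm free to the pegs on each side and to the fence at each end
- short_slat_c (a point): pale narrow slat cut too short, 105 x 30 x 12 mm, one screw hole, loose on the worktop; the point is its centre. Not to be used or moved

How it is judged:
By the outcome, as a careful person would: the job done as asked, in the order asked, and still so for the second after the job is handed in, with the robot touching nothing.
It also fails if it takes over 120 s, if anything falls off the work surface, if the arm or the gripper's body presses on something with over 40 N, if the wrist force passes 120 N, or if a joint passes its speed limit or range.

## Robot

A 6-joint arm with a two-finger parallel gripper is mounted at the origin on the work surface; the furniture and walls round the work are solid. World frame = base frame: x ahead of the robot, y to its left, z up, the work surface at z = 0. Lengths are in m, angles in rad, forces in N, time in s.
With the tool pointing down it reaches from about 0.275 to 0.75 m from the base axis. Payload 10.2 kg.
Tool frame: the origin (TCP) lies between the finger pads; the fingertips stand 8 mm ahead of it and the grasp point (between the pads) lies 11 mm behind it (arm.finger_overhang is the z of the fingertips in the tool frame, in m); z points along the fingers, y is the line along which they close (so a half turn about z gives the same grasp; the last joint's range is limited). The gripper opens to 88 mm and grips with 3 to 60 N. Pads are 18 mm wide; open, the fingers measure 123 mm over their backs; the gripper's body (75 mm by 187 mm) begins 45 mm behind the grasp point.
Start: joints at [0.895, 0.313, 1.498, -0, 1.331, -0.223], TCP at [0.23, 0.472, 0.247] pointing down, gripper open.
Joint ranges: [-2.94, 2.94], [-0.97, 2.17], [0.19, 2.56], [-1.23, 4.37], [0.02, 3.11], [-2.88, 2.88]. Speed limits (rad/s): [2.39, 2.39, 3.01, 3.14, 3.14, 3.14].

## Interface

Orientations are given as a unit quaternion [w, x, y, z].
In Python, from workcell import monitor, imaging, arm gives the robot as it stands. The module is installed in compiled form; this text tells all that it offers.
- The arm moves only by the tool move_arm, never from a script. Its argument "deltas" is a list of rows, each an object with "xyz": the shift along the tool's x, y, z normalised to -1 to 1, where 1 is 1 m, a list of three; "rotation": the turn, a rotation vector about the tool's x, y, z normalised to -1 to 1, where 1 is 360 degrees, a list of three; "fingers": the opening, from 0 (shut) to 1 (fully open). In form: [{"xyz": [dx, dy, dz], "rotation": [ax, ay, az], "fingers": fingers}, ...]. A call has 1 to 12 rows; each row is the pose to reach, as a shift and turn from the pose commanded when the call began, along the tool's axes at that moment, turning the shorter way round; what a row does not reach only later rows make up. A row lasts 1/10 s, in which the tool goes at most 50 mm and 8.59 degrees, less where a joint would pass 70% of its speed; a pose out of reach is approached as far as the arm can. A call with a number of a shift or a turn outside -1 to 1 is refused whole. A call with a gripper value outside its range is refused whole. The fingers move at their own pace and stop on an object; the grip force is fixed at half the most. Time passes only in rows, so rows that repeat a pose let the fingers close. It gives the time, the measured TCP pose, the force, the opening and the grip force at its end, in the units of the state.
- monitor.sense(): the state, without advancing time (a new reading comes with each control period).
- imaging.snapshot(name): name is "side" or "top" or "wrist"; returns the picture (400x640x3 uint8, red, green, blue); there is no depth.
- imaging.get_calibration(name): a dict with "fx", "fy", "cx", "cy" (pixels), "T" (4x4, takes a point from camera to world coordinates). Camera axes: x right, y down, z forward; pixel columns grow to the right and rows downward; lengths in m; the calibration is good to about 2 mm. The wrist camera is an equidistant fisheye: a pixel r from the principal point sees the ray r / f radians off the axis. A picture is of the moment at which its call begins: read the wrist's pose just before it. get_calibration takes no time and is no camera call; for the wrist camera it gives the pose at the moment of the call.
- arm.hand_in(): hands the job in; it is judged then, once.
The state is a dict: "t": time; "qpos": joint angles; "joint_vel": joint speeds; "joint_efforts": joint torques, N m; "position": TCP position; "ee_rot": TCP orientation; "contact_force": force on the tool from outside, world axes, zero at the start; "ft_torque": the same for the moment, N m; "gripper_width": finger opening in m; "gripper_force": force on a finger pad.
Only numpy, scipy, OpenCV 4.12 (cv2) and the standard library are available. Lean on these libraries where they do the work, as an engineer would, in place of code of your own. Each camera call takes 0.05 s, during which the arm holds its last target. There are 200 camera calls.

## Working session

There is one attempt and no reset: what is moved stays moved. The work goes in short steps, Python scripts to look and compute and a tool call to move; the robot and the scene stay as the last step left them, time stands still between calls to the robot, and variables do not carry over. Pictures are saved under pics/ and viewed, at most 14 in all, crops included, and the job is handed in when it is done.

Besides the shell and the picture viewer there is one more tool, called after "Request:" as name([rows], argument=value, ...), one row to a line, values as JSON. move_arm: Moves the arm, as the interface text tells. Scaled input: -1 to 1 covers 1 m each way for a shift and 360 degrees each way for a turn. Its arguments: {"type":"object","properties":{"deltas":{"type":"array"}},"required":["deltas"]}

```bash
mkdir -p pics; python3 - <<'E'
from workcell import monitor, imaging, arm
import cv2,numpy as np
s=monitor.sense();print(s['t'],s['position'],s['ee_rot'],s['gripper_width'])
for n in("top","side"):
    c=imaging.get_calibration(n);print(n,c['fx'],c['fy'],c['cx'],c['cy'],np.round(c['T'],3).tolist())
    cv2.imwrite(f'pics/{n}0.png',imaging.snapshot(n)[:,:,::-1])
E
```

```text
0.0 [0.22954945 0.47189654 0.2461468 ] [-2.76534423e-04  2.24476296e-01  9.74479330e-01 -5.92123457e-04] 0.08825564900899069
top 442.92715561958386 442.92715561958386 325.8840423217877 201.41393722067127 [[0.011, -0.987, 0.157, 0.287], [-1.0, -0.012, -0.005, -0.014], [0.007, -0.157, -0.988, 1.169], [0.0, 0.0, 0.0, 1.0]]
side 362.72365967738307 362.72365967738307 323.58042181804865 200.73057853041126 [[0.995, -0.062, 0.08, 0.383], [-0.1, -0.708, 0.7, -0.639], [0.013, -0.704, -0.71, 0.643], [0.0, 0.0, 0.0, 1.0]]
```

View pics/top0.png

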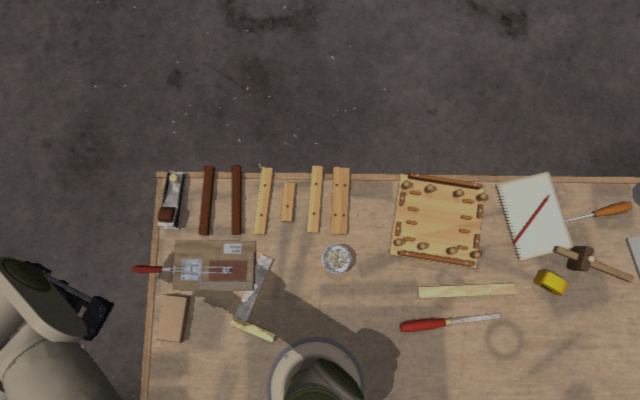

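View pics/side0.png

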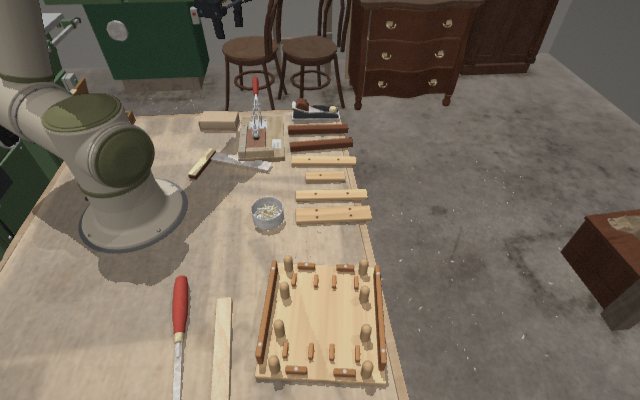

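The top view shows, from left to right, the bearers at about (207,200) and (237,200), slat (263,200), the short slat (288,201), slat (315,199) and the wide slat (340,200). The jig is at (438,220), with its fences at the top and bottom edges. The side view shows the same layout, with a plane at (315,112) beside the first bearer. Next I'll get rough world positions.

```bash
cat > h.py <<'E'
from workcell import monitor, imaging, arm
import cv2,numpy as np
from scipy.spatial.transform import Rotation as R
def ray(c,uv,fish=False):
    p=np.array([(uv[0]-c['cx'])/c['fx'],(uv[1]-c['cy'])/c['fy']])
    if fish:
        r=np.hypot(*p); d=np.array([*(p/r*np.sin(r) if r>1e-9 else p),np.cos(r)])
    else: d=np.array([*p,1.])
    T=np.array(c['T']); d=T[:3,:3]@d
    return T[:3,3],d/np.linalg.norm(d)
def onz(c,uv,z,fish=False):
    o,d=ray(c,uv,fish); return o+d*(z-o[2])/d[2]
def tri(rs):
    A=sum(np.eye(3)-np.outer(d,d) for o,d in rs);b=sum((np.eye(3)-np.outer(d,d))@o for o,d in rs)
    p=np.linalg.solve(A,b); return p,[np.linalg.norm(np.cross(p-o,d)) for o,d in rs]
def proj(c,p,fish=False):
    T=np.array(c['T']);q=T[:3,:3].T@(np.array(p)-T[:3,3])
    if fish:
        r=np.hypot(q[0],q[1]);th=np.arctan2(r,q[2]);k=th/r if r>1e-9 else 1/q[2];return np.array([c['cx']+c['fx']*q[0]*k,c['cy']+c['fy']*q[1]*k])
    return np.array([c['cx']+c['fx']*q[0]/q[2],c['cy']+c['fy']*q[1]/q[2]])
def rel(p,yaw):
    "shift in tool axes (m) and turn (fraction of 360 about tool z) to the point with tool down, tool y along world yaw (rad, mod pi)"
    s=monitor.sense();Rt=R.from_quat(s['ee_rot'],scalar_first=True).as_matrix()
    y=Rt[:,1];cur=np.arctan2(y[1],y[0]);d=(yaw-cur+np.pi/2)%np.pi-np.pi/2
    return np.round(Rt.T@(np.array(p)-s['position']),4),round(-d/2/np.pi,4)
E
python3 - <<'E'
from h import *
t=imaging.get_calibration('top');s=imaging.get_calibration('side');w=imaging.get_calibration('wrist')
T={'b1':(207,200),'b2':(237,200),'s1':(263,200),'sh':(288,201),'s2':(315,199),'w':(340,200),'jig':(438,220),'plane':(178,180)}
S={'b1':(319,129),'b2':(321,144),'s1':(324,160),'sh':(325,177),'s2':(331,195),'w':(334,214),'jig':(323,322),'plane':(328,108)}
for k in T: print(k,np.round(onz(t,T[k],.015),3),np.round(tri([ray(t,T[k]),ray(s,S[k])])[0],3))
st=monitor.sense();Rt=R.from_quat(st['ee_rot'],scalar_first=True).as_matrix()
print(Rt.round(3).tolist());print(w['fx'],w['cx'],w['cy'],(Rt.T@w['T'][:3,:3]).round(3).tolist(),Rt.T@(np.array(w['T'])[:3,3]-st['position']))
print(rel([.42,.12,.25],np.pi/2),st['qpos'])
E
```

```text
b1 [0.471 0.293 0.015] [0.471 0.294 0.01 ]
b2 [0.472 0.214 0.015] [0.471 0.214 0.012]
s1 [0.473 0.145 0.015] [0.473 0.146 0.007]
sh [0.471 0.079 0.015] [0.47  0.08  0.003]
s2 [0.477 0.008 0.015] [0.477 0.008 0.005]
w [ 0.475 -0.058  0.015] [ 0.475 -0.058  0.007]
jig [ 0.425 -0.315  0.015] [ 0.425 -0.321 -0.005]
plane [0.524 0.372 0.015] [0.512 0.363 0.04 ]
[[-0.899, 0.437, -0.001], [0.437, 0.899, -0.001], [0.0, -0.001, -1.0]]
309.70691628693146 321.3829050016686 205.11877230452353 [[0.0, -0.958, -0.288], [1.0, 0.0, -0.0], [0.0, -0.288, 0.958]] [ 0.07545364  0.00077614 -0.13809493]
(array([-0.3252, -0.2332, -0.0036]), np.float64(-0.0721)) [ 8.94602514e-01  3.13364081e-01  1.49835916e+00 -3.92434816e-05
  1.33098233e+00 -2.23408794e-01]
```

Request:
move_arm([
  {"xyz": [-0.317, -0.126, 0], "rotation": [0, 0, -0.0721], "fingers": 0.5},
  {"xyz": [-0.317, -0.126, 0], "rotation": [0, 0, -0.0721], "fingers": 0.5},
  {"xyz": [-0.317, -0.126, 0], "rotation": [0, 0, -0.0721], "fingers": 0.5},
  {"xyz": [-0.317, -0.126, 0], "rotation": [0, 0, -0.0721], "fingers": 0.5},
  {"xyz": [-0.317, -0.126, 0], "rotation": [0, 0, -0.0721], "fingers": 0.5},
  {"xyz": [-0.317, -0.126, 0], "rotation": [0, 0, -0.0721], "fingers": 0.5},
  {"xyz": [-0.317, -0.126, 0], "rotation": [0, 0, -0.0721], "fingers": 0.5},
  {"xyz": [-0.317, -0.126, 0], "rotation": [0, 0, -0.0721], "fingers": 0.5},
  {"xyz": [-0.317, -0.126, 0], "rotation": [0, 0, -0.0721], "fingers": 0.5},
  {"xyz": [-0.317, -0.126, 0], "rotation": [0, 0, -0.0721], "fingers": 0.5},
])

```text
t: 1.1
position: [0.4589, 0.2209, 0.2465]
ee_rot: [-0.0, -0.0, 1.0, 0.0]
contact_force: [-0.5, -0.3, 0.0]
gripper_width: 0.0438
gripper_force: 0.0
```

```bash
cat > shot.py <<'E'
import sys,pickle
from h import *
n=sys.argv[1]
s=monitor.sense();c=imaging.get_calibration('wrist');im=imaging.snapshot('wrist')
cv2.imwrite(f'pics/{n}.png',im[:,:,::-1]);pickle.dump(c,open(n+'.pkl','wb'))
print(s['t'],s['position'],R.from_quat(s['ee_rot'],scalar_first=True).as_matrix().round(3).tolist(),np.round(s['qpos'],2),s['gripper_width'],s['contact_force'])
E
python3 shot.py w1
```

```text
1.1 [0.45890186 0.22087198 0.24654829] [[-1.0, -0.001, -0.001], [-0.001, 1.0, 0.0], [0.001, 0.0, -1.0]] [ 0.22  0.28  1.54  0.    1.32 -1.35] 0.0438230645184209 [-0.52806061 -0.30451361  0.01438968]
```

View pics/w1.png

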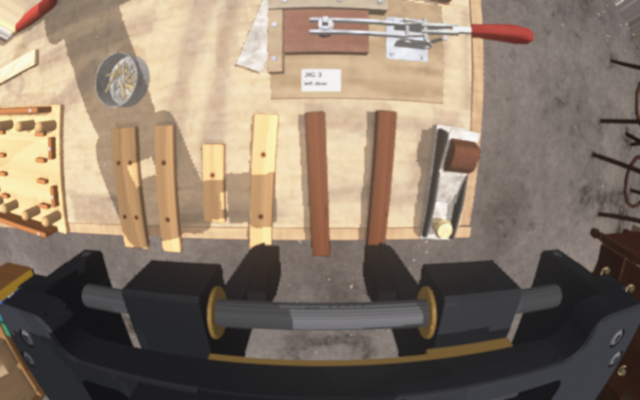

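The wrist view shows bearers at about (316,180) and (381,175), slats at (263,180), (167,187) and (130,185), and the short slat at (213,180). The plane is at (450,180). I'll take a second wrist viewpoint.

Request:
move_arm([
  {"xyz": [0.03, -0.2, 0], "rotation": [0, 0, 0], "fingers": 0.5},
  {"xyz": [0.03, -0.2, 0], "rotation": [0, 0, 0], "fingers": 0.5},
  {"xyz": [0.03, -0.2, 0], "rotation": [0, 0, 0], "fingers": 0.5},
  {"xyz": [0.03, -0.2, 0], "rotation": [0, 0, 0], "fingers": 0.5},
  {"xyz": [0.03, -0.2, 0], "rotation": [0, 0, 0], "fingers": 0.5},
  {"xyz": [0.03, -0.2, 0], "rotation": [0, 0, 0], "fingers": 0.5},
  {"xyz": [0.03, -0.2, 0], "rotation": [0, 0, 0], "fingers": 0.5},
])

```text
t: 1.85
position: [0.4296, 0.0217, 0.2468]
ee_rot: [0.0, -0.001, 1.0, 0.0]
contact_force: [-0.3, 0.1, -0.2]
gripper_width: 0.0441
gripper_force: 0.0
```

```bash
python3 shot.py w2; python3 - <<'E'
import cv2,numpy as np
a=cv2.imread('pics/w1.png')[95:265,100:500];b=cv2.imread('pics/w2.png')[95:265,180:580]
cv2.imwrite('pics/c12.png',cv2.resize(np.vstack([cv2.resize(a,None,fx=2,fy=1.75),cv2.resize(b,None,fx=2,fy=1.75)]),(800,594)))
E
```

```text
1.85 [0.42963545 0.02172536 0.24682439] [[-1.0, -0.002, 0.0], [-0.002, 1.0, 0.0], [-0.0, 0.0, -1.0]] [-0.22  0.1   1.76  0.    1.28 -1.8 ] 0.04408962120186856 [-0.25039441  0.0769681  -0.18616482]
```

View pics/w2.png

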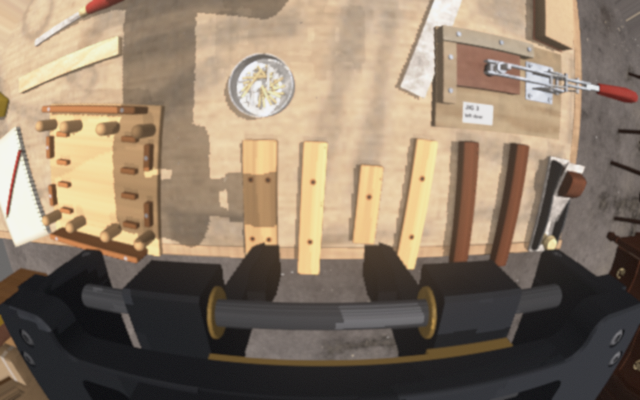

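Request:
move_arm([
  {"xyz": [0.03, -0.29, 0], "rotation": [0, 0, 0], "fingers": 0.5},
  {"xyz": [0.03, -0.29, 0], "rotation": [0, 0, 0], "fingers": 0.5},
  {"xyz": [0.03, -0.29, 0], "rotation": [0, 0, 0], "fingers": 0.5},
  {"xyz": [0.03, -0.29, 0], "rotation": [0, 0, 0], "fingers": 0.5},
  {"xyz": [0.03, -0.29, 0], "rotation": [0, 0, 0], "fingers": 0.5},
  {"xyz": [0.03, -0.29, 0], "rotation": [0, 0, 0], "fingers": 0.5},
  {"xyz": [0.03, -0.29, 0], "rotation": [0, 0, 0], "fingers": 0.5},
  {"xyz": [0.03, -0.29, 0], "rotation": [0, 0, 0], "fingers": 0.5},
  {"xyz": [0.03, -0.29, 0], "rotation": [0, 0, 0], "fingers": 0.5},
])

```text
t: 2.8
position: [0.4004, -0.2682, 0.2467]
ee_rot: [-0.0, -0.001, 1.0, 0.0]
contact_force: [0.5, -0.6, -0.1]
gripper_width: 0.0444
gripper_force: 0.0
```

```bash
python3 shot.py w3
```

```text
2.8 [ 0.40043328 -0.26821666  0.24667228] [[-1.0, -0.003, -0.0], [-0.003, 1.0, 0.0], [0.0, 0.0, -1.0]] [-0.83  0.22  1.62  0.    1.3  -2.41] 0.04438472237995157 [ 0.52308443 -0.63369933 -0.06964989]
```

View pics/w3.png

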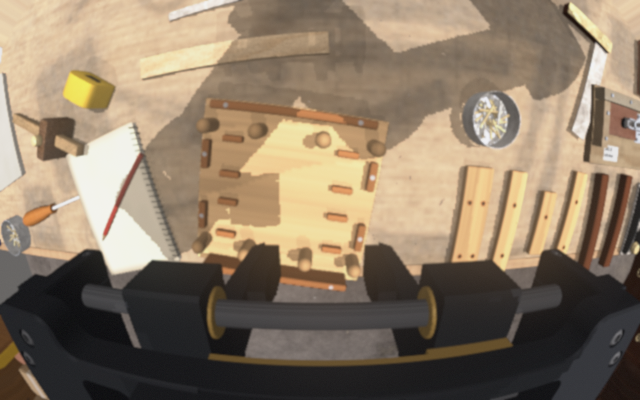

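w3 shows the jig at about (290,190). The peg tops are in rows near (206..377, 125..148) and (200..354, 243..268). I'll enlarge these to read the points precisely.

```bash
python3 - <<'E'
import cv2,numpy as np
a=cv2.resize(cv2.imread('pics/w3.png')[85:295,190:395],None,fx=2.5,fy=2.5,interpolation=3)
b=cv2.resize(cv2.imread('pics/w2.png')[95:270,35:170],None,fx=2.1,fy=2.1,interpolation=3)
o=np.zeros((525,800,3),np.uint8);o[:525,:512]=a[:525,:512];o[:b.shape[0],514:514+b.shape[1]]=b[:,:283]
for x in range(0,205,20): cv2.putText(o,str(190+x),(int(x*2.5),8),0,.28,(0,0,255));cv2.line(o,(int(x*2.5),0),(int(x*2.5),524),(255,0,0),1) if x%40==0 else 0
for y in range(0,210,20): cv2.putText(o,str(85+y),(0,int(y*2.5)),0,.28,(0,0,255))
cv2.imwrite('pics/j.png',o)
E
```

```text
Traceback (most recent call last):
ValueError: could not broadcast input array from shape (368,283,3) into shape (368,284,3)
```

View pics/c12.png

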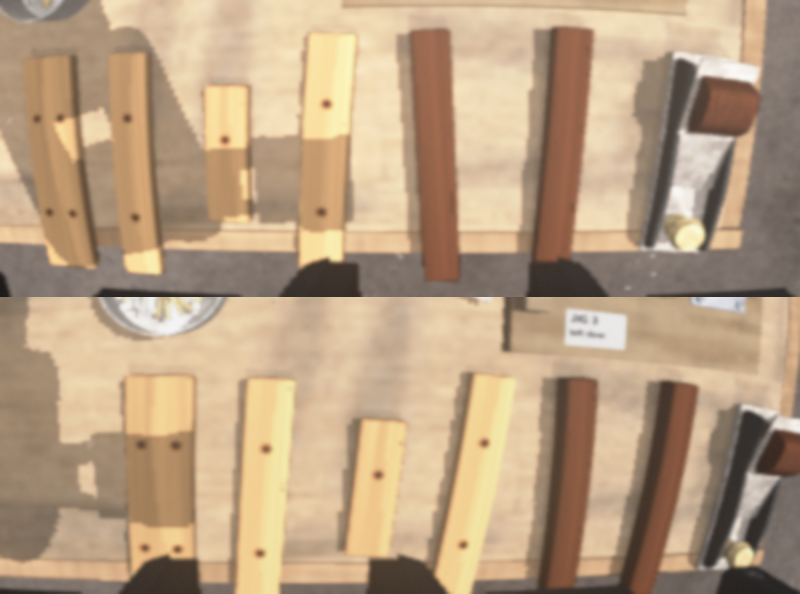

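In the c12 crop the screw holes and bearer near ends are clear. Slat 1's holes are at (326,104) and (321,212) in the upper view and (484,443) and (463,545) in the lower. I'll triangulate these and redo the jig crop.

```bash
cat > pcs.py <<'E'
from h import *
import pickle
c1,c2=[pickle.load(open(f'w{i}.pkl','rb')) for i in(1,2)]
a=lambda x,y:(100+x/2,95+y/1.747); b=lambda x,y:(180+x/2,95+(y-297)/1.747)
P={'s1':[((326,104),(484,443)),((321,212),(463,545))],
's2':[((127,118),(266,449)),((136,217),(260,553))],
'wl':[((37,118),(142,445)),((49,212),(145,548))],'wr':[((60,118),(176,445)),((73,213),(178,548))],
'b2':[((411,31),(566,379)),((449,30),(597,379))],'b1':[((553,28),(666,382)),((592,30),(697,386))]}
for k,v in P.items():
    for p,q in v:
        X,e=tri([ray(c1,a(*p),1),ray(c2,b(*q),1)]);z=.02 if k[0]=='b' else .012
        print(k,X.round(4),np.round(e[0],4),onz(c1,a(*p),z,1).round(4)[:2],onz(c2,b(*q),z,1).round(4)[:2])
print('b2 far',[onz(c1,a(*p),.02,1).round(4) for p in((424,281),(460,280))])
print('b1 lowedge',[onz(c1,a(*p),.02,1).round(4) for p in((541,240),(574,240))])
E
python3 pcs.py
python3 - <<'E'
import cv2,numpy as np
a=cv2.resize(cv2.imread('pics/w3.png')[85:295,190:395],None,fx=2.5,fy=2.5,interpolation=3)
b=cv2.resize(cv2.imread('pics/w2.png')[95:270,35:170],None,fx=2.1,fy=2.1,interpolation=3)
o=np.zeros((525,800,3),np.uint8);o[:525,:512]=a[:525,:512];o[:b.shape[0],514:514+b.shape[1]]=b
cv2.imwrite('pics/j.png',o)
E
```

```text
s1 [0.4312 0.1507 0.0126] 0.0001 [0.4313 0.1506] [0.4312 0.1509]
s1 [0.5108 0.1438 0.0127] 0.0001 [0.511  0.1436] [0.5112 0.144 ]
s2 [0.437  0.0126 0.0123] 0.0 [0.437  0.0124] [0.4371 0.0125]
s2 [0.5168 0.0082 0.0115] 0.0001 [0.5165 0.0085] [0.5167 0.0082]
wl [ 0.4334 -0.065   0.0126] 0.0003 [ 0.4332 -0.0653] [ 0.4339 -0.0652]
wl [ 0.5131 -0.0681  0.013 ] 0.0001 [ 0.5134 -0.0689] [ 0.5136 -0.0684]
wr [ 0.434  -0.0433  0.013 ] 0.0001 [ 0.4343 -0.044 ] [ 0.4341 -0.0434]
wr [ 0.5137 -0.0461  0.0118] 0.0003 [ 0.5139 -0.0461] [ 0.5132 -0.046 ]
b2 [0.3813 0.2033 0.0158] 0.0001 [0.3814 0.2034] [0.3808 0.2012]
b2 [0.3802 0.2256 0.0172] 0.0007 [0.3808 0.2255] [0.3793 0.2242]
b1 [0.3781 0.2884 0.0087] 0.0 [0.3783 0.2865] [0.3774 0.2805]
b1 [0.3785 0.3106 0.0177] 0.0001 [0.3786 0.3101] [0.3783 0.3088]
b2 far [array([0.5626, 0.2098, 0.02  ]), array([0.5617, 0.2333, 0.02  ])]
b1 lowedge [array([0.5297, 0.2848, 0.02  ]), array([0.5299, 0.3064, 0.02  ])]
```

View pics/j.png

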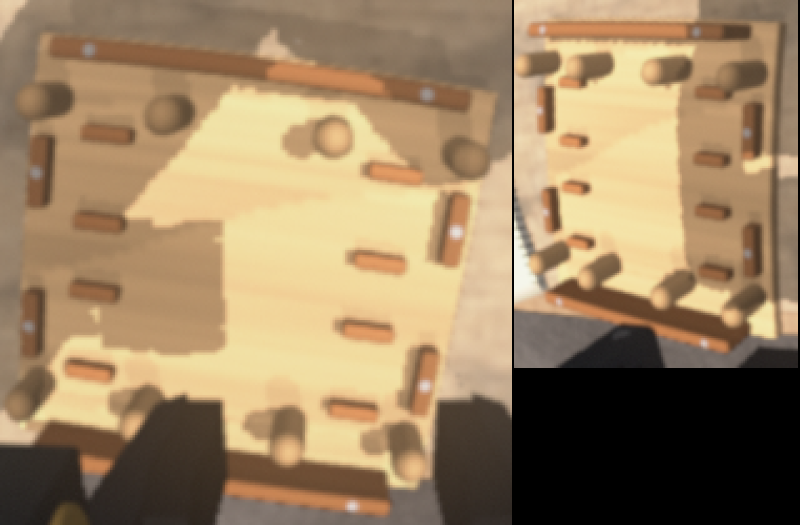

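```bash
cat > jig.py <<'E'
from h import *
import pickle
from scipy.optimize import least_squares
C={i:pickle.load(open(f'w{i}.pkl','rb')) for i in(2,3)}
m={3:lambda x,y:(190+x/2.5,85+y/2.5),2:lambda x,y:(35+(x-514)/2.1,95+y/2.1)}
O=[(3,'p',-76,-100,38,100),(3,'p',-76,-38,168,113),(3,'p',-76,38,334,136),(3,'p',-76,100,467,158),(3,'p',76,-100,25,400),(3,'p',76,38,287,447),(3,'p',76,100,408,462),
(2,'p',-76,-100,525,66),(2,'p',-76,-38,580,68),(2,'p',-76,38,655,71),(2,'p',-76,100,735,76),(2,'p',76,-38,593,277),(2,'p',76,38,664,298),(2,'p',76,100,735,314),
(3,'s',-40,1,456,232),(3,'s',40,1,425,385),(3,'s',-40,-1,37,172),(3,'s',40,-1,28,326),(2,'s',-40,1,752,130),(2,'s',40,1,751,247),(2,'s',-40,-1,544,110),(2,'s',40,-1,549,212)]
def f(q):
    x,y,a,z0,sy,pz=q;r=[]
    for c,k,jx,jy,u,v in O:
        p=np.array([jx/1e3,jy/1e3,pz]) if k=='p' else np.array([jx/1e3,jy*sy,.026])
        w=R.from_euler('z',a).apply(p)+[x,y,z0];r+=list(proj(C[c],w,1)-m[c](u,v))
    return r
s=least_squares(f,[.425,-.315,-.13,0,.104,.046],loss='soft_l1')
print(s.x.round(4),np.degrees(s.x[2]));print(np.reshape(f(s.x),(-1,2)).round(1).tolist())
E
python3 jig.py
```

```text
[ 0.4237 -0.3138 -0.1473 -0.0041  0.1037  0.0451] -8.438611013543264
[[-0.5, 0.8], [-1.2, 1.1], [-0.2, 1.0], [1.1, 1.1], [-0.8, 1.1], [0.1, -0.6], [0.5, -0.3], [1.4, -0.5], [-0.2, -0.5], [0.7, 0.1], [-1.1, 0.3], [-1.0, -0.6], [0.3, -1.6], [0.4, -1.3], [0.2, -0.5], [0.4, -0.8], [0.3, -0.0], [0.8, -0.7], [-0.5, 0.8], [0.2, 2.2], [-0.6, -0.2], [-0.2, -0.7]]
```

```bash
cat >> h.py <<'E'
if __name__=='__main__':
    import pickle
    c1,c2=[pickle.load(open(f'w{i}.pkl','rb')) for i in(1,2)]
    print(tri([ray(c1,(463,153),1),ray(c2,(572,184),1)]), tri([ray(c1,(443,229),1),ray(c2,(550,241),1)]))
    for p in((640,250),(655,160),(670,52)): print(onz(c1,(100+p[0]/2,95+p[1]/1.747),.0,1),onz(c1,(100+p[0]/2,95+p[1]/1.747),.03,1))
E
python3 h.py; python3 - <<'E'
from h import *
print(rel([.470,.2963,.12],np.radians(88.6)))
E
```

```text
(array([0.42339631, 0.39092046, 0.04089324]), [np.float64(0.001447027769406137), np.float64(0.0014470277694061345)]) (array([0.5218035 , 0.38079946, 0.02724558]), [np.float64(0.0017282667075678346), np.float64(0.0017282667075678893)])
[0.54729847 0.35955588 0.        ] [0.53456052 0.3488163  0.03      ]
[0.47360253 0.36280363 0.        ] [0.46661173 0.35181077 0.03      ]
[0.39151104 0.36784422 0.        ] [0.39092211 0.35645828 0.03      ]
(array([-0.0712,  0.5643,  0.1269]), np.float64(0.0043))
```

Request:
move_arm([
  {"xyz": [-0.071, 0.564, 0.127], "rotation": [0, 0, 0.0043], "fingers": 0.5},
  {"xyz": [-0.071, 0.564, 0.127], "rotation": [0, 0, 0.0043], "fingers": 0.5},
  {"xyz": [-0.071, 0.564, 0.127], "rotation": [0, 0, 0.0043], "fingers": 0.5},
  {"xyz": [-0.071, 0.564, 0.127], "rotation": [0, 0, 0.0043], "fingers": 0.5},
  {"xyz": [-0.071, 0.564, 0.127], "rotation": [0, 0, 0.0043], "fingers": 0.5},
  {"xyz": [-0.071, 0.564, 0.127], "rotation": [0, 0, 0.0043], "fingers": 0.5},
  {"xyz": [-0.071, 0.564, 0.127], "rotation": [0, 0, 0.0043], "fingers": 0.5},
  {"xyz": [-0.071, 0.564, 0.127], "rotation": [0, 0, 0.0043], "fingers": 0.5},
  {"xyz": [-0.071, 0.564, 0.127], "rotation": [0, 0, 0.0043], "fingers": 0.5},
  {"xyz": [-0.071, 0.564, 0.127], "rotation": [0, 0, 0.0043], "fingers": 0.5},
  {"xyz": [-0.071, 0.564, 0.127], "rotation": [0, 0, 0.0043], "fingers": 0.5},
  {"xyz": [-0.071, 0.564, 0.127], "rotation": [0, 0, 0.0043], "fingers": 0.5},
])

```text
t: 4.05
position: [0.4691, 0.2982, 0.1192]
ee_rot: [-0.0, 0.011, 1.0, 0.0]
contact_force: [0.8, -1.0, -0.5]
gripper_width: 0.0442
gripper_force: 0.0
```

```bash
python3 - <<'E'
from h import *
s=monitor.sense();print(s['position'],rel([.470,.2963,.012],np.radians(88.6)))
E
python3 shot.py w4
```

```text
[0.46910715 0.298212   0.11917396] (array([-0.001 , -0.0019,  0.1072]), np.float64(0.0003))
4.05 [0.46910715 0.298212   0.11917396] [[-1.0, 0.023, -0.0], [0.023, 1.0, 0.0], [0.0, 0.0, -1.0]] [ 0.36  0.51  1.56  0.    1.07 -1.19] 0.044196409687023305 [ 0.79484135 -1.03620267 -0.52968164]
```

View pics/w4.png

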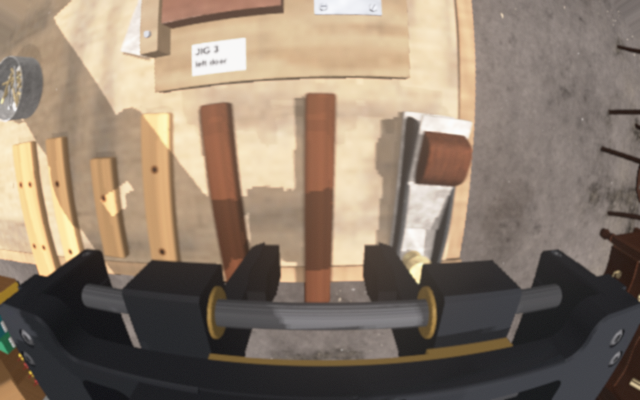

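The bearer at (320,190) runs vertically and centred between the fingers. Lowering and gripping.

Request:
move_arm([
  {"xyz": [0, 0, 0.05], "rotation": [0, 0, 0], "fingers": 0.5},
  {"xyz": [0, 0, 0.09], "rotation": [0, 0, 0], "fingers": 0.5},
  {"xyz": [0, 0, 0.108], "rotation": [0, 0, 0], "fingers": 0.5},
  {"xyz": [0, 0, 0.108], "rotation": [0, 0, 0], "fingers": 0.5},
  {"xyz": [0, 0, 0.108], "rotation": [0, 0, 0], "fingers": 0.2},
  {"xyz": [0, 0, 0.108], "rotation": [0, 0, 0], "fingers": 0.2},
  {"xyz": [0, 0, 0.108], "rotation": [0, 0, 0], "fingers": 0.2},
  {"xyz": [0, 0, 0.108], "rotation": [0, 0, 0], "fingers": 0.2},
])

```text
t: 4.9
position: [0.4705, 0.2944, 0.0122]
ee_rot: [0.0, 0.013, 1.0, 0.0]
contact_force: [-0.6, 1.3, 2.6]
gripper_width: 0.0239
gripper_force: 30.0
```

```bash
python3 - <<'E'
from h import *
print(rel([.3841,-.3079,.15],np.radians(-8.44)))
E
```

```text
(array([ 0.0703, -0.6044, -0.1381]), np.float64(-0.2308))
```

Request:
move_arm([
  {"xyz": [0, 0, -0.04], "rotation": [0, 0, 0], "fingers": 0.2},
  {"xyz": [0, 0, -0.09], "rotation": [0, 0, 0], "fingers": 0.2},
  {"xyz": [0, 0, -0.138], "rotation": [0, 0, 0], "fingers": 0.2},
  {"xyz": [0.07, -0.604, -0.138], "rotation": [0, 0, 0.2692], "fingers": 0.2},
  {"xyz": [0.07, -0.604, -0.138], "rotation": [0, 0, 0.2692], "fingers": 0.2},
  {"xyz": [0.07, -0.604, -0.138], "rotation": [0, 0, 0.2692], "fingers": 0.2},
  {"xyz": [0.07, -0.604, -0.138], "rotation": [0, 0, 0.2692], "fingers": 0.2},
  {"xyz": [0.07, -0.604, -0.138], "rotation": [0, 0, 0.2692], "fingers": 0.2},
  {"xyz": [0.07, -0.604, -0.138], "rotation": [0, 0, 0.2692], "fingers": 0.2},
  {"xyz": [0.07, -0.604, -0.138], "rotation": [0, 0, 0.2692], "fingers": 0.2},
  {"xyz": [0.07, -0.604, -0.138], "rotation": [0, 0, 0.2692], "fingers": 0.2},
  {"xyz": [0.07, -0.604, -0.138], "rotation": [0, 0, 0.2692], "fingers": 0.2},
])

```text
t: 6.1
position: [0.4061, -0.1533, 0.15]
ee_rot: [0.0, 0.638, 0.77, 0.0]
contact_force: [2.1, 0.3, -0.2]
gripper_width: 0.0238
gripper_force: 30.0
```

```bash
python3 - <<'E'
from h import *
print(rel([.3841,-.3079,.15],np.radians(-8.44)),monitor.sense()['gripper_force'])
E
```

```text
(array([-1.478e-01, -5.050e-02,  1.000e-04]), np.float64(0.0533)) 29.953427016735077
```

Request:
move_arm([
  {"xyz": [-0.148, -0.05, 0], "rotation": [0, 0, 0.053], "fingers": 0.2},
  {"xyz": [-0.148, -0.05, 0], "rotation": [0, 0, 0.053], "fingers": 0.2},
  {"xyz": [-0.148, -0.05, 0], "rotation": [0, 0, 0.053], "fingers": 0.2},
  {"xyz": [-0.148, -0.05, 0], "rotation": [0, 0, 0.053], "fingers": 0.2},
  {"xyz": [-0.148, -0.05, 0], "rotation": [0, 0, 0.053], "fingers": 0.2},
  {"xyz": [-0.148, -0.05, 0], "rotation": [0, 0, 0.053], "fingers": 0.2},
  {"xyz": [-0.148, -0.05, 0], "rotation": [0, 0, 0.053], "fingers": 0.2},
])

```text
t: 6.8
position: [0.3866, -0.3049, 0.1498]
ee_rot: [-0.0, 0.754, 0.657, 0.0]
contact_force: [-0.1, 0.4, -1.1]
gripper_width: 0.0236
gripper_force: 30.0
```

```bash
python3 - <<'E'
from h import *
print(rel([.3841,-.3079,.026],np.radians(-8.44)),monitor.sense()['qpos'])
E
python3 shot.py w5
```

```text
(array([-0.0034, -0.0021,  0.1238]), np.float64(0.0016)) [-9.06214363e-01  3.44664050e-01  1.72586681e+00  9.64852207e-05
  1.07137594e+00 -7.69141258e-01]
6.8 [ 0.38662138 -0.30486307  0.14980415] [[0.137, 0.991, -0.0], [0.991, -0.137, 0.0], [0.0, -0.0, -1.0]] [-0.91  0.34  1.73  0.    1.07 -0.77] 0.02357123930474229 [-0.06482776  0.3932777  -1.0536659 ]
```

View pics/w5.png

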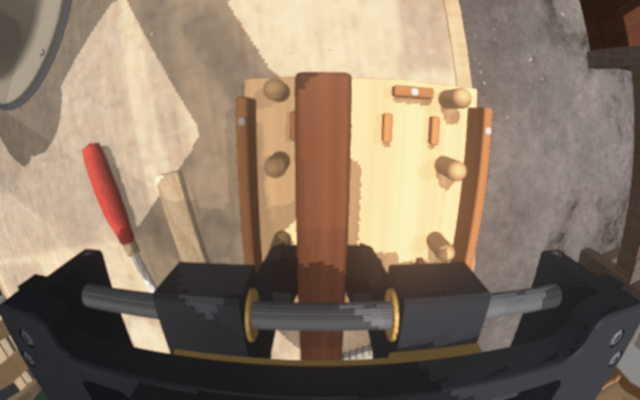

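The bearer is held over the near channel, parallel to the jig. The far channel's stop screw is at (414,91) and the bearer's near end is at (296..350,73). I'll check these against the fit.

```bash
python3 - <<'E'
from h import *
import pickle
c=pickle.load(open('w5.pkl','rb'));a=-.1473
J=lambda x,y,z:R.from_euler('z',a).apply([x,y,z])+[.4237,-.3138,0]
print('stop',proj(c,J(.04,.1037,.026),1),'pegs',proj(c,J(.076,.1,.045),1),proj(c,J(-.076,.1,.045),1))
inv=lambda p:(R.from_euler('z',-a).apply(p-np.array([.4237,-.3138,0]))*1e3).round(1)
for p in((296,73),(350,73)): print('bearer end jig',inv(onz(c,p,.1576,1)))
for p in((300,200),(347,200)): print('mid',inv(onz(c,p,.1576,1)))
print('stop meas',inv(onz(c,(414,91),.026,1)),'pegs',inv(onz(c,(460,97),.046,1)),inv(onz(c,(276,89),.046,1)),'tcp',inv(monitor.sense()['position']))
E
```

```text
stop [414.82649388  89.68189704] pegs [461.78607069  96.94794325] [274.52596224  88.0081545 ]
bearer end jig [-50.1  96.5 157.6]
bearer end jig [-27.8  96.7 157.6]
mid [-48.4  41.9 157.6]
mid [-27.8  42.1 157.6]
stop meas [ 39.3 102.5  26. ] pegs [73.9 99.7 46. ] [-74.7  99.1  46. ] tcp [-37.9   3.3 149.9]
```

Request:
move_arm([
  {"xyz": [-0.0045, -0.002, 0], "rotation": [0, 0, 0.0016], "fingers": 0.2},
  {"xyz": [-0.0045, -0.002, 0.04], "rotation": [0, 0, 0.0016], "fingers": 0.2},
  {"xyz": [-0.0045, -0.002, 0.08], "rotation": [0, 0, 0.0016], "fingers": 0.2},
  {"xyz": [-0.0045, -0.002, 0.1], "rotation": [0, 0, 0.0016], "fingers": 0.2},
  {"xyz": [-0.0045, -0.002, 0.112], "rotation": [0, 0, 0.0016], "fingers": 0.2},
  {"xyz": [-0.0045, -0.002, 0.12], "rotation": [0, 0, 0.0016], "fingers": 0.2},
  {"xyz": [-0.0045, -0.002, 0.124], "rotation": [0, 0, 0.0016], "fingers": 0.2},
  {"xyz": [-0.0045, -0.002, 0.124], "rotation": [0, 0, 0.0016], "fingers": 0.2},
])

```text
t: 7.65
position: [0.3839, -0.3106, 0.026]
ee_rot: [0.0, 0.758, 0.653, -0.0]
contact_force: [-0.8, -0.4, -0.5]
gripper_width: 0.0238
gripper_force: 30.0
```

```bash
python3 - <<'E'
from h import *
s=monitor.sense();a=-.1473
print((R.from_euler('z',-a).apply(s['position']-np.array([.4237,-.3138,0]))*1e3).round(1),s['contact_force'],s['gripper_width'],s['gripper_force'])
E
```

```text
[-39.8  -2.6  26. ] [-0.81271666 -0.39966027 -0.4781321 ] 0.02384355392428474 29.957250952720642
```

Request:
move_arm([
  {"xyz": [0, 0, 0.001], "rotation": [0, 0, 0], "fingers": 0.2},
  {"xyz": [0, 0, 0.001], "rotation": [0, 0, 0], "fingers": 0.5},
  {"xyz": [0, 0, 0.001], "rotation": [0, 0, 0], "fingers": 0.5},
  {"xyz": [0, 0, 0.001], "rotation": [0, 0, 0], "fingers": 0.5},
  {"xyz": [0, 0, -0.03], "rotation": [0, 0, 0], "fingers": 0.5},
  {"xyz": [0, 0, -0.08], "rotation": [0, 0, 0], "fingers": 0.5},
  {"xyz": [0, 0, -0.12], "rotation": [0, 0, 0], "fingers": 0.5},
  {"xyz": [0, 0, -0.12], "rotation": [0, 0, 0], "fingers": 0.5},
])

```text
t: 8.45
position: [0.3852, -0.3121, 0.1507]
ee_rot: [0.005, 0.758, 0.653, -0.0]
contact_force: [-0.4, -0.4, -0.5]
gripper_width: 0.044
gripper_force: 0.0
```

```bash
python3 - <<'E'
from h import *
print(rel([.4716,.218,.12],np.radians(92.2)))
E
```

```text
(array([0.5373, 0.0067, 0.0271]), np.float64(0.2202))
```

Request:
move_arm([
  {"xyz": [0.538, 0.005, 0.02], "rotation": [0, 0, -0.2798], "fingers": 0.5},
  {"xyz": [0.538, 0.005, 0.02], "rotation": [0, 0, -0.2798], "fingers": 0.5},
  {"xyz": [0.538, 0.005, 0.02], "rotation": [0, 0, -0.2798], "fingers": 0.5},
  {"xyz": [0.538, 0.005, 0.02], "rotation": [0, 0, -0.2798], "fingers": 0.5},
  {"xyz": [0.538, 0.005, 0.02], "rotation": [0, 0, -0.2798], "fingers": 0.5},
  {"xyz": [0.538, 0.005, 0.02], "rotation": [0, 0, -0.2798], "fingers": 0.5},
  {"xyz": [0.538, 0.005, 0.02], "rotation": [0, 0, -0.2798], "fingers": 0.5},
  {"xyz": [0.538, 0.005, 0.02], "rotation": [0, 0, -0.2798], "fingers": 0.5},
  {"xyz": [0.538, 0.005, 0.02], "rotation": [0, 0, -0.2798], "fingers": 0.5},
  {"xyz": [0.538, 0.005, 0.02], "rotation": [0, 0, -0.2798], "fingers": 0.5},
  {"xyz": [0.538, 0.005, 0.02], "rotation": [0, 0, -0.2798], "fingers": 0.5},
  {"xyz": [0.538, 0.005, 0.02], "rotation": [0, 0, -0.2798], "fingers": 0.5},
])

```text
t: 9.65
position: [0.4681, 0.2245, 0.1247]
ee_rot: [-0.0, -0.024, 1.0, 0.0]
contact_force: [-0.3, -0.3, -0.1]
gripper_width: 0.0444
gripper_force: 0.0
```

Request:
move_arm([
  {"xyz": [0, 0, 0], "rotation": [0, 0, 0], "fingers": 0.5},
  {"xyz": [0, 0, 0], "rotation": [0, 0, 0], "fingers": 0.5},
])

```text
t: 9.85
position: [0.4683, 0.2205, 0.1252]
ee_rot: [-0.0, -0.017, 1.0, -0.0]
contact_force: [1.4, 0.5, -0.1]
gripper_width: 0.0443
gripper_force: 0.0
```

```bash
python3 - <<'E'
from h import *
s=monitor.sense();print(rel([.4716,.218,.012],np.radians(92.2)),s['position'],s['ee_rot'],s['qpos'])
E
```

```text
(array([-0.0033, -0.0026,  0.1132]), np.float64(-0.0006)) [0.46831485 0.22048559 0.12522469] [-4.43329574e-04 -1.73842915e-02  9.99848776e-01 -1.24400546e-04] [ 2.13439099e-01  4.27736808e-01  1.67603431e+00 -8.27524830e-05
  1.03873968e+00 -1.39208555e+00]
```

Request:
move_arm([
  {"xyz": [-0.0033, -0.0026, 0.05], "rotation": [0, 0, 0], "fingers": 0.5},
  {"xyz": [-0.0033, -0.0026, 0.09], "rotation": [0, 0, 0], "fingers": 0.5},
  {"xyz": [-0.0033, -0.0026, 0.113], "rotation": [0, 0, 0], "fingers": 0.5},
  {"xyz": [-0.0033, -0.0026, 0.113], "rotation": [0, 0, 0], "fingers": 0.5},
  {"xyz": [-0.0033, -0.0026, 0.113], "rotation": [0, 0, 0], "fingers": 0.2},
  {"xyz": [-0.0033, -0.0026, 0.113], "rotation": [0, 0, 0], "fingers": 0.2},
  {"xyz": [-0.0033, -0.0026, 0.113], "rotation": [0, 0, 0], "fingers": 0.2},
  {"xyz": [-0.0033, -0.0026, 0.113], "rotation": [0, 0, 0], "fingers": 0.2},
])

```text
t: 10.65
position: [0.4722, 0.2183, 0.0134]
ee_rot: [0.0, -0.019, 1.0, -0.0]
contact_force: [-1.2, -2.0, 4.7]
gripper_width: 0.0237
gripper_force: 30.0
```

```bash
python3 - <<'E'
from h import *
s=monitor.sense();print(rel([.4633,-.3197,.15],np.radians(-8.44)))
E
```

```text
(array([ 0.0291, -0.5373, -0.1366]), np.float64(-0.2205))
```

Request:
move_arm([
  {"xyz": [0, 0, -0.04], "rotation": [0, 0, 0], "fingers": 0.2},
  {"xyz": [0, 0, -0.09], "rotation": [0, 0, 0], "fingers": 0.2},
  {"xyz": [0, 0, -0.137], "rotation": [0, 0, 0], "fingers": 0.2},
  {"xyz": [0.029, -0.537, -0.137], "rotation": [0, 0, 0.2795], "fingers": 0.2},
  {"xyz": [0.029, -0.537, -0.137], "rotation": [0, 0, 0.2795], "fingers": 0.2},
  {"xyz": [0.029, -0.537, -0.137], "rotation": [0, 0, 0.2795], "fingers": 0.2},
  {"xyz": [0.029, -0.537, -0.137], "rotation": [0, 0, 0.2795], "fingers": 0.2},
  {"xyz": [0.029, -0.537, -0.137], "rotation": [0, 0, 0.2795], "fingers": 0.2},
  {"xyz": [0.029, -0.537, -0.137], "rotation": [0, 0, 0.2795], "fingers": 0.2},
  {"xyz": [0.029, -0.537, -0.137], "rotation": [0, 0, 0.2795], "fingers": 0.2},
  {"xyz": [0.029, -0.537, -0.137], "rotation": [0, 0, 0.2795], "fingers": 0.2},
  {"xyz": [0.029, -0.537, -0.137], "rotation": [0, 0, 0.2795], "fingers": 0.2},
])

```text
t: 11.85
position: [0.4643, -0.2335, 0.15]
ee_rot: [0.0, 0.613, 0.79, 0.0]
contact_force: [1.3, 0.5, -0.3]
gripper_width: 0.0237
gripper_force: 30.0
```

```bash
python3 - <<'E'
from h import *
print(rel([.4633,-.3197,.15],np.radians(-8.44)),monitor.sense()['gripper_force'])
E
```

```text
(array([-0.0832, -0.0225,  0.    ]), np.float64(0.0636)) 29.994365572929382
```

Request:
move_arm([
  {"xyz": [-0.08, -0.022, 0], "rotation": [0, 0, 0.062], "fingers": 0.2},
  {"xyz": [-0.08, -0.022, 0], "rotation": [0, 0, 0.062], "fingers": 0.2},
  {"xyz": [-0.08, -0.022, 0], "rotation": [0, 0, 0.062], "fingers": 0.2},
  {"xyz": [-0.08, -0.022, 0], "rotation": [0, 0, 0.062], "fingers": 0.2},
  {"xyz": [-0.08, -0.022, 0], "rotation": [0, 0, 0.062], "fingers": 0.2},
  {"xyz": [-0.08, -0.022, 0], "rotation": [0, 0, 0.062], "fingers": 0.2},
])

```text
t: 12.45
position: [0.4642, -0.3137, 0.1499]
ee_rot: [-0.0, 0.751, 0.661, 0.0]
contact_force: [0.1, -0.1, -1.1]
gripper_width: 0.024
gripper_force: 30.0
```

```bash
python3 shot.py w6; python3 - <<'E'
from h import *
print(rel([.4633,-.3197,.026],np.radians(-8.44)))
E
```

```text
12.45 [ 0.46422159 -0.3137321   0.14988479] [[0.127, 0.992, 0.0], [0.992, -0.127, 0.0], [0.0, 0.0, -1.0]] [-0.8   0.48  1.52  0.    1.14 -0.68] 0.02402886302096653 [ 0.09239582 -0.13725156 -1.0930585 ]
(array([-0.006 , -0.0002,  0.1239]), np.float64(0.003))
```

View pics/w6.png

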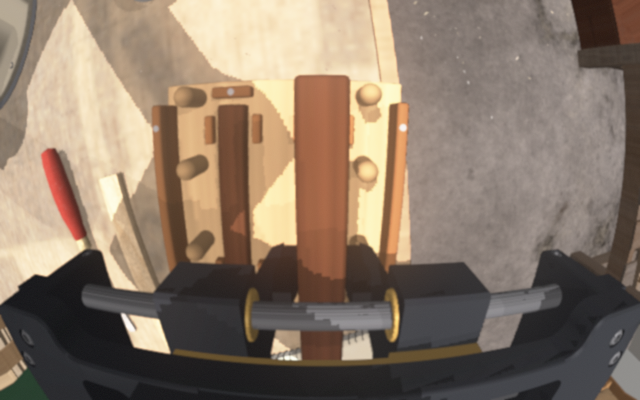

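The first bearer sits in its channel at (233,180), between the cheeks at 210 and 257 and clear of the stop. The held bearer's end is at (297..349,75).

```bash
python3 - <<'E'
from h import *
import pickle
c=pickle.load(open('w6.pkl','rb'));a=-.1473
inv=lambda p:(R.from_euler('z',-a).apply(p-np.array([.4237,-.3138,0]))*1e3).round(1)
for p in((297,75),(349,75)): print(inv(onz(c,p,.1565,1)))
for p in((220,106),(247,106)): print('b1',inv(onz(c,p,.032,1)))
print('tcp',inv(monitor.sense()['position']))
E
```

```text
[ 27.5  98.3 156.5]
[ 49.1  98.7 156.5]
b1 [-47.7  89.8  32. ]
b1 [-23.9  88.8  32. ]
tcp [ 40.1   5.9 149.9]
```

Request:
move_arm([
  {"xyz": [-0.0065, 0, 0], "rotation": [0, 0, 0.003], "fingers": 0.2},
  {"xyz": [-0.0065, 0, 0.04], "rotation": [0, 0, 0.003], "fingers": 0.2},
  {"xyz": [-0.0065, 0, 0.08], "rotation": [0, 0, 0.003], "fingers": 0.2},
  {"xyz": [-0.0065, 0, 0.1], "rotation": [0, 0, 0.003], "fingers": 0.2},
  {"xyz": [-0.0065, 0, 0.112], "rotation": [0, 0, 0.003], "fingers": 0.2},
  {"xyz": [-0.0065, 0, 0.12], "rotation": [0, 0, 0.003], "fingers": 0.2},
  {"xyz": [-0.0065, 0, 0.1235], "rotation": [0, 0, 0.003], "fingers": 0.2},
  {"xyz": [-0.0065, 0, 0.1235], "rotation": [0, 0, 0.003], "fingers": 0.2},
])

```text
t: 13.3
position: [0.4635, -0.3212, 0.0267]
ee_rot: [0.0, 0.758, 0.652, 0.0]
contact_force: [0.2, 0.2, -0.2]
gripper_width: 0.0232
gripper_force: 30.0
```

```bash
python3 - <<'E'
from h import *
s=monitor.sense();a=-.1473
print((R.from_euler('z',-a).apply(s['position']-np.array([.4237,-.3138,0]))*1e3).round(1),s['contact_force'],s['gripper_width'],s['gripper_force'])
E
```

```text
[40.4 -1.4 26.7] [ 0.18572453  0.23649815 -0.22523116] 0.023241499572519326 29.998852014541626
```

Request:
move_arm([
  {"xyz": [0, 0, 0.001], "rotation": [0, 0, 0], "fingers": 0.2},
  {"xyz": [0, 0, 0.001], "rotation": [0, 0, 0], "fingers": 0.46},
  {"xyz": [0, 0, 0.001], "rotation": [0, 0, 0], "fingers": 0.46},
  {"xyz": [0, 0, 0.001], "rotation": [0, 0, 0], "fingers": 0.46},
  {"xyz": [0, 0, -0.03], "rotation": [0, 0, 0], "fingers": 0.46},
  {"xyz": [0, 0, -0.08], "rotation": [0, 0, 0], "fingers": 0.46},
  {"xyz": [0, 0, -0.12], "rotation": [0, 0, 0], "fingers": 0.46},
  {"xyz": [0, 0, -0.12], "rotation": [0, 0, 0], "fingers": 0.46},
  {"xyz": [0, 0, -0.12], "rotation": [0, 0, 0], "fingers": 0.46},
])

```text
t: 14.2
position: [0.4633, -0.321, 0.1466]
ee_rot: [0.001, 0.758, 0.652, 0.0]
contact_force: [-0.0, 0.1, -1.2]
gripper_width: 0.0407
gripper_force: 0.0
```

```bash
python3 - <<'E'
from h import *
print(rel([.4769,.0115,.12],np.radians(86.8)))
E
python3 shot.py w7
```

```text
(array([ 0.3308, -0.036 ,  0.0263]), np.float64(0.2351))
14.2 [ 0.46325076 -0.32095989  0.14656531] [[0.149, 0.989, 0.001], [0.989, -0.149, -0.001], [-0.001, 0.001, -1.0]] [-0.81  0.49  1.51 -0.    1.14 -0.66] 0.04072795463929216 [-0.02150899  0.11060988 -1.24706212]
```

View pics/w7.png

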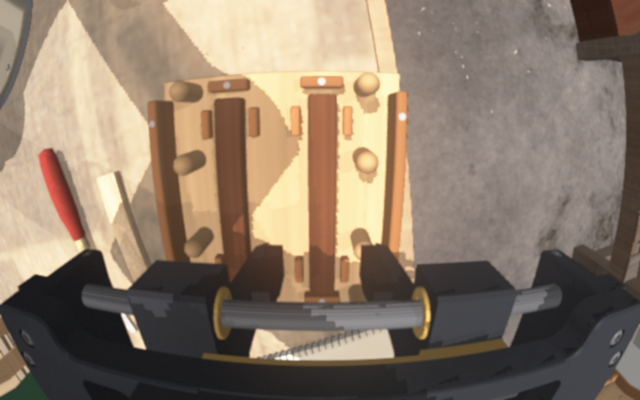

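Both bearers, at (232,180) and (322,190), lie in their channels clear of the stops and cheeks. Next is slat 2.

Request:
move_arm([
  {"xyz": [0.331, -0.036, 0.02], "rotation": [0, 0, -0.2649], "fingers": 0.46},
  {"xyz": [0.331, -0.036, 0.02], "rotation": [0, 0, -0.2649], "fingers": 0.46},
  {"xyz": [0.331, -0.036, 0.02], "rotation": [0, 0, -0.2649], "fingers": 0.46},
  {"xyz": [0.331, -0.036, 0.02], "rotation": [0, 0, -0.2649], "fingers": 0.46},
  {"xyz": [0.331, -0.036, 0.02], "rotation": [0, 0, -0.2649], "fingers": 0.46},
  {"xyz": [0.331, -0.036, 0.02], "rotation": [0, 0, -0.2649], "fingers": 0.46},
  {"xyz": [0.331, -0.036, 0.02], "rotation": [0, 0, -0.2649], "fingers": 0.46},
  {"xyz": [0.331, -0.036, 0.02], "rotation": [0, 0, -0.2649], "fingers": 0.46},
  {"xyz": [0.331, -0.036, 0.02], "rotation": [0, 0, -0.2649], "fingers": 0.46},
  {"xyz": [0.331, -0.036, 0.02], "rotation": [0, 0, -0.2649], "fingers": 0.46},
  {"xyz": [0.331, -0.036, 0.02], "rotation": [0, 0, -0.2649], "fingers": 0.46},
  {"xyz": [0.331, -0.036, 0.02], "rotation": [0, 0, -0.2649], "fingers": 0.46},
])

```text
t: 15.45
position: [0.4762, 0.0119, 0.1249]
ee_rot: [-0.001, 0.027, 1.0, 0.0]
contact_force: [-0.2, 0.0, 0.8]
gripper_width: 0.0405
gripper_force: 0.0
```

Request:
move_arm([
  {"xyz": [0, 0, 0], "rotation": [0, 0, 0], "fingers": 0.46},
  {"xyz": [0, 0, 0], "rotation": [0, 0, 0], "fingers": 0.46},
])

```text
t: 15.65
position: [0.4766, 0.0117, 0.1257]
ee_rot: [-0.001, 0.029, 1.0, 0.0]
contact_force: [-0.9, 0.5, -0.6]
gripper_width: 0.0407
gripper_force: 0.0
```

```bash
python3 - <<'E'
from h import *
s=monitor.sense();print(rel([.4769,.011,.011],np.radians(86.8)),s['position'],s['ee_rot'],s['qpos'])
E
```

```text
(array([-0.0004, -0.0007,  0.1147]), np.float64(-0.0005)) [0.4766495  0.01174036 0.1256993 ] [-5.41494439e-04  2.94217973e-02  9.99566933e-01  1.03473779e-04] [-2.21778676e-01  3.48281514e-01  1.79550829e+00 -4.64117378e-06
  9.98905426e-01 -1.73372039e+00]
```

Request:
move_arm([
  {"xyz": [0, 0, 0.05], "rotation": [0, 0, 0], "fingers": 0.46},
  {"xyz": [0, 0, 0.09], "rotation": [0, 0, 0], "fingers": 0.46},
  {"xyz": [0, 0, 0.1145], "rotation": [0, 0, 0], "fingers": 0.46},
  {"xyz": [0, 0, 0.1145], "rotation": [0, 0, 0], "fingers": 0.46},
  {"xyz": [0, 0, 0.1145], "rotation": [0, 0, 0], "fingers": 0.25},
  {"xyz": [0, 0, 0.1145], "rotation": [0, 0, 0], "fingers": 0.25},
  {"xyz": [0, 0, 0.1145], "rotation": [0, 0, 0], "fingers": 0.25},
  {"xyz": [0, 0, 0.1145], "rotation": [0, 0, 0], "fingers": 0.25},
])

```text
t: 16.45
position: [0.4769, 0.0118, 0.0118]
ee_rot: [0.0, 0.028, 1.0, -0.0]
contact_force: [-0.2, -0.4, 0.5]
gripper_width: 0.0298
gripper_force: 30.0
```

```bash
python3 - <<'E'
from h import *
s=monitor.sense();print(s['position'],rel([.4136,-.3821,.15],np.radians(81.56)))
E
```

```text
[0.47686925 0.01177022 0.0118289 ] (array([ 0.041 , -0.3968, -0.1382]), np.float64(0.0145))
```

Request:
move_arm([
  {"xyz": [0, 0, -0.04], "rotation": [0, 0, 0], "fingers": 0.25},
  {"xyz": [0, 0, -0.09], "rotation": [0, 0, 0], "fingers": 0.25},
  {"xyz": [0, 0, -0.138], "rotation": [0, 0, 0], "fingers": 0.25},
  {"xyz": [0.041, -0.397, -0.138], "rotation": [0, 0, 0.0145], "fingers": 0.25},
  {"xyz": [0.041, -0.397, -0.138], "rotation": [0, 0, 0.0145], "fingers": 0.25},
  {"xyz": [0.041, -0.397, -0.138], "rotation": [0, 0, 0.0145], "fingers": 0.25},
  {"xyz": [0.041, -0.397, -0.138], "rotation": [0, 0, 0.0145], "fingers": 0.25},
  {"xyz": [0.041, -0.397, -0.138], "rotation": [0, 0, 0.0145], "fingers": 0.25},
  {"xyz": [0.041, -0.397, -0.138], "rotation": [0, 0, 0.0145], "fingers": 0.25},
  {"xyz": [0.041, -0.397, -0.138], "rotation": [0, 0, 0.0145], "fingers": 0.25},
  {"xyz": [0.041, -0.397, -0.138], "rotation": [0, 0, 0.0145], "fingers": 0.25},
  {"xyz": [0.041, -0.397, -0.138], "rotation": [0, 0, 0.0145], "fingers": 0.25},
])

```text
t: 17.65
position: [0.4122, -0.3871, 0.1494]
ee_rot: [0.0, 0.076, 0.997, -0.001]
contact_force: [0.7, 0.0, -0.3]
gripper_width: 0.0295
gripper_force: 30.0
```

Request:
move_arm([
  {"xyz": [0, 0, 0], "rotation": [0, 0, 0], "fingers": 0.25},
  {"xyz": [0, 0, 0], "rotation": [0, 0, 0], "fingers": 0.25},
])

```text
t: 17.85
position: [0.414, -0.3812, 0.1497]
ee_rot: [-0.0, 0.073, 0.997, 0.0]
contact_force: [-0.4, 0.2, -0.0]
gripper_width: 0.0294
gripper_force: 30.0
```

```bash
python3 - <<'E'
from h import *
s=monitor.sense();print(rel([.4136,-.3821,.0448],np.radians(81.56)),s['position'],s['ee_rot'],s['qpos'])
E
python3 shot.py w8
```

```text
(array([ 0.0003, -0.001 ,  0.1049]), np.float64(0.0002)) [ 0.41402744 -0.38122961  0.14967076] [-1.49531052e-04  7.30044448e-02  9.97331555e-01  3.11756136e-04] [-9.52393979e-01  4.85970182e-01  1.51101829e+00  1.83598683e-04
  1.14527519e+00 -2.37712724e+00]
17.85 [ 0.41402744 -0.38122961  0.14967076] [[-0.989, 0.146, -0.0], [0.146, 0.989, 0.001], [0.0, 0.001, -1.0]] [-0.95  0.49  1.51  0.    1.15 -2.38] 0.02942678541734776 [-0.4333668   0.19048237 -0.00792709]
```

View pics/w8.png

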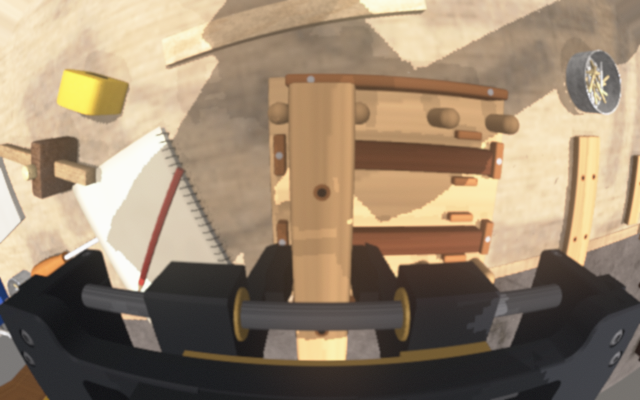

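Slat 2 hangs between the pegs at (279,112) and (360,113). Its hole is at (321,191) and its near end at (292..353,83).

```bash
python3 - <<'E'
from h import *
import pickle
c=pickle.load(open('w8.pkl','rb'));a=-.1473
inv=lambda p:(R.from_euler('z',-a).apply(p-np.array([.4237,-.3138,0]))*1e3).round(1)
for p in((292,83),(353,83),(321,191),(320,330)): print(inv(onz(c,p,.15,1)))
for p in((279,112),(360,113)): print('peg',inv(onz(c,p,.046,1)))
print('tcp',inv(monitor.sense()['position']))
E
```

```text
[-89.1 -80.1 150. ]
[-89.2 -53.4 150. ]
[-40.2 -67.4 150. ]
[ 40.1 -67.9 150. ]
peg [ -77.3 -100.    46. ]
peg [-76.5 -37.3  46. ]
tcp [  0.5 -67.9 149.8]
```

Very good; a 1 mm trim, then lower and release.

Request:
move_arm([
  {"xyz": [0, -0.001, 0.04], "rotation": [0, 0, 0], "fingers": 0.25},
  {"xyz": [0, -0.001, 0.075], "rotation": [0, 0, 0], "fingers": 0.25},
  {"xyz": [0, -0.001, 0.09], "rotation": [0, 0, 0], "fingers": 0.25},
  {"xyz": [0, -0.001, 0.1], "rotation": [0, 0, 0], "fingers": 0.25},
  {"xyz": [0, -0.001, 0.105], "rotation": [0, 0, 0], "fingers": 0.25},
  {"xyz": [0, -0.001, 0.105], "rotation": [0, 0, 0], "fingers": 0.25},
  {"xyz": [0, -0.001, 0.105], "rotation": [0, 0, 0], "fingers": 0.46},
  {"xyz": [0, -0.001, 0.105], "rotation": [0, 0, 0], "fingers": 0.46},
  {"xyz": [0, -0.001, 0.105], "rotation": [0, 0, 0], "fingers": 0.46},
])

```text
t: 18.8
position: [0.4139, -0.3836, 0.0454]
ee_rot: [0.0, 0.073, 0.997, -0.0]
contact_force: [-0.9, 0.0, -0.4]
gripper_width: 0.0407
gripper_force: 0.0
```

Request:
move_arm([
  {"xyz": [0, 0, -0.03], "rotation": [0, 0, 0], "fingers": 0.46},
  {"xyz": [0, 0, -0.07], "rotation": [0, 0, 0], "fingers": 0.46},
  {"xyz": [0, 0, -0.105], "rotation": [0, 0, 0], "fingers": 0.55},
  {"xyz": [0, 0, -0.105], "rotation": [0, 0, 0], "fingers": 0.635},
])

```text
t: 19.2
position: [0.4149, -0.385, 0.1547]
ee_rot: [0.003, 0.073, 0.997, -0.003]
contact_force: [0.4, -0.3, -0.3]
gripper_width: 0.0542
gripper_force: 0.0
```

```bash
python3 - <<'E'
from h import *
s=monitor.sense();print(rel([.4736,-.0558,.12],np.radians(87.9)),s['ee_rot'])
E
```

```text
(array([-0.0097,  0.3344,  0.0326]), np.float64(-0.0175)) [ 0.0028643   0.073331    0.99729748 -0.00347666]
```

Request:
move_arm([
  {"xyz": [-0.01, 0.332, 0.028], "rotation": [0, 0, -0.0175], "fingers": 0.635},
  {"xyz": [-0.01, 0.332, 0.028], "rotation": [0, 0, -0.0175], "fingers": 0.635},
  {"xyz": [-0.01, 0.332, 0.028], "rotation": [0, 0, -0.0175], "fingers": 0.635},
  {"xyz": [-0.01, 0.332, 0.028], "rotation": [0, 0, -0.0175], "fingers": 0.635},
  {"xyz": [-0.01, 0.332, 0.028], "rotation": [0, 0, -0.0175], "fingers": 0.635},
  {"xyz": [-0.01, 0.332, 0.028], "rotation": [0, 0, -0.0175], "fingers": 0.635},
  {"xyz": [-0.01, 0.332, 0.028], "rotation": [0, 0, -0.0175], "fingers": 0.635},
  {"xyz": [-0.01, 0.332, 0.028], "rotation": [0, 0, -0.0175], "fingers": 0.635},
  {"xyz": [-0.01, 0.332, 0.028], "rotation": [0, 0, -0.0175], "fingers": 0.635},
  {"xyz": [-0.01, 0.332, 0.028], "rotation": [0, 0, -0.0175], "fingers": 0.635},
])

```text
t: 20.2
position: [0.4721, -0.0573, 0.1216]
ee_rot: [-0.0, 0.019, 1.0, -0.0]
contact_force: [-0.4, 0.8, -0.6]
gripper_width: 0.0557
gripper_force: 0.0
```

```bash
python3 - <<'E'
from h import *
s=monitor.sense();print(rel([.4736,-.0558,.011],np.radians(87.9)),s['position'],s['joint_vel'].round(2),s['gripper_width'])
E
```

```text
(array([-0.0015,  0.0015,  0.1106]), np.float64(-0.0002)) [ 0.47208713 -0.05725218  0.12157795] [-0.01 -0.   -0.    0.    0.    0.  ] 0.05566327152005477
```

Request:
move_arm([
  {"xyz": [-0.0015, 0.0015, 0.05], "rotation": [0, 0, 0], "fingers": 0.635},
  {"xyz": [-0.0015, 0.0015, 0.09], "rotation": [0, 0, 0], "fingers": 0.635},
  {"xyz": [-0.0015, 0.0015, 0.11], "rotation": [0, 0, 0], "fingers": 0.635},
  {"xyz": [-0.0015, 0.0015, 0.11], "rotation": [0, 0, 0], "fingers": 0.635},
  {"xyz": [-0.0015, 0.0015, 0.11], "rotation": [0, 0, 0], "fingers": 0.4},
  {"xyz": [-0.0015, 0.0015, 0.11], "rotation": [0, 0, 0], "fingers": 0.4},
  {"xyz": [-0.0015, 0.0015, 0.11], "rotation": [0, 0, 0], "fingers": 0.4},
  {"xyz": [-0.0015, 0.0015, 0.11], "rotation": [0, 0, 0], "fingers": 0.4},
])

```text
t: 21.0
position: [0.4737, -0.0552, 0.0119]
ee_rot: [0.0, 0.019, 1.0, -0.0]
contact_force: [0.5, 0.9, 0.2]
gripper_width: 0.0436
gripper_force: 30.0
```

```bash
python3 - <<'E'
from h import *
s=monitor.sense();print(s['position'],rel([.4237,-.3138,.15],np.radians(81.56)))
E
```

```text
[ 0.47372456 -0.05515638  0.01187693] (array([ 0.0403, -0.2603, -0.1381]), np.float64(0.0175))
```

Request:
move_arm([
  {"xyz": [0, 0, -0.04], "rotation": [0, 0, 0], "fingers": 0.4},
  {"xyz": [0, 0, -0.09], "rotation": [0, 0, 0], "fingers": 0.4},
  {"xyz": [0, 0, -0.138], "rotation": [0, 0, 0], "fingers": 0.4},
  {"xyz": [0.04, -0.26, -0.138], "rotation": [0, 0, 0.0175], "fingers": 0.4},
  {"xyz": [0.04, -0.26, -0.138], "rotation": [0, 0, 0.0175], "fingers": 0.4},
  {"xyz": [0.04, -0.26, -0.138], "rotation": [0, 0, 0.0175], "fingers": 0.4},
  {"xyz": [0.04, -0.26, -0.138], "rotation": [0, 0, 0.0175], "fingers": 0.4},
  {"xyz": [0.04, -0.26, -0.138], "rotation": [0, 0, 0.0175], "fingers": 0.4},
  {"xyz": [0.04, -0.26, -0.138], "rotation": [0, 0, 0.0175], "fingers": 0.4},
  {"xyz": [0.04, -0.26, -0.138], "rotation": [0, 0, 0.0175], "fingers": 0.4},
  {"xyz": [0.04, -0.26, -0.138], "rotation": [0, 0, 0.0175], "fingers": 0.4},
  {"xyz": [0.04, -0.26, -0.138], "rotation": [0, 0, 0.0175], "fingers": 0.4},
])

```text
t: 22.2
position: [0.4246, -0.3117, 0.1498]
ee_rot: [-0.0, 0.072, 0.997, 0.0]
contact_force: [-0.7, 0.3, -0.2]
gripper_width: 0.0435
gripper_force: 30.0
```

```bash
python3 - <<'E'
from h import *
s=monitor.sense();print(rel([.4237,-.3138,.0455],np.radians(81.56)),s['position'],s['gripper_force'])
E
```

```text
(array([ 0.0006, -0.0023,  0.1043]), np.float64(0.0004)) [ 0.42459087 -0.31169084  0.14975768] 29.999586045742035
```

Request:
move_arm([
  {"xyz": [0.0006, -0.0023, 0.04], "rotation": [0, 0, 0], "fingers": 0.4},
  {"xyz": [0.0006, -0.0023, 0.075], "rotation": [0, 0, 0], "fingers": 0.4},
  {"xyz": [0.0006, -0.0023, 0.09], "rotation": [0, 0, 0], "fingers": 0.4},
  {"xyz": [0.0006, -0.0023, 0.1], "rotation": [0, 0, 0], "fingers": 0.4},
  {"xyz": [0.0006, -0.0023, 0.105], "rotation": [0, 0, 0], "fingers": 0.4},
  {"xyz": [0.0006, -0.0023, 0.105], "rotation": [0, 0, 0], "fingers": 0.4},
  {"xyz": [0.0006, -0.0023, 0.105], "rotation": [0, 0, 0], "fingers": 0.62},
  {"xyz": [0.0006, -0.0023, 0.105], "rotation": [0, 0, 0], "fingers": 0.62},
  {"xyz": [0.0006, -0.0023, 0.105], "rotation": [0, 0, 0], "fingers": 0.62},
])

```text
t: 23.1
position: [0.4234, -0.3157, 0.0454]
ee_rot: [0.0, 0.073, 0.997, -0.0]
contact_force: [0.5, -0.3, -0.8]
gripper_width: 0.0544
gripper_force: 0.0
```

Request:
move_arm([
  {"xyz": [0, 0, -0.03], "rotation": [0, 0, 0], "fingers": 0.62},
  {"xyz": [0, 0, -0.07], "rotation": [0, 0, 0], "fingers": 0.62},
  {"xyz": [0, 0, -0.105], "rotation": [0, 0, 0], "fingers": 0.46},
  {"xyz": [0, 0, -0.105], "rotation": [0, 0, 0], "fingers": 0.46},
  {"xyz": [0, 0, -0.105], "rotation": [0, 0, 0], "fingers": 0.46},
])

```text
t: 23.6
position: [0.4232, -0.3155, 0.15]
ee_rot: [0.0, 0.073, 0.997, -0.0]
contact_force: [-0.6, 0.5, -0.3]
gripper_width: 0.0407
gripper_force: 0.0
```

```bash
python3 - <<'E'
from h import *
s=monitor.sense();print(rel([.471,.1473,.12],np.radians(85)),s['position'])
E
```

```text
(array([0.0206, 0.4649, 0.0297]), np.float64(-0.0095)) [ 0.42322633 -0.31552337  0.15003336]
```

Request:
move_arm([
  {"xyz": [0.0206, 0.465, 0.03], "rotation": [0, 0, -0.0095], "fingers": 0.46},
  {"xyz": [0.0206, 0.465, 0.03], "rotation": [0, 0, -0.0095], "fingers": 0.46},
  {"xyz": [0.0206, 0.465, 0.03], "rotation": [0, 0, -0.0095], "fingers": 0.46},
  {"xyz": [0.0206, 0.465, 0.03], "rotation": [0, 0, -0.0095], "fingers": 0.46},
  {"xyz": [0.0206, 0.465, 0.03], "rotation": [0, 0, -0.0095], "fingers": 0.46},
  {"xyz": [0.0206, 0.465, 0.03], "rotation": [0, 0, -0.0095], "fingers": 0.46},
  {"xyz": [0.0206, 0.465, 0.03], "rotation": [0, 0, -0.0095], "fingers": 0.46},
  {"xyz": [0.0206, 0.465, 0.03], "rotation": [0, 0, -0.0095], "fingers": 0.46},
  {"xyz": [0.0206, 0.465, 0.03], "rotation": [0, 0, -0.0095], "fingers": 0.46},
  {"xyz": [0.0206, 0.465, 0.03], "rotation": [0, 0, -0.0095], "fingers": 0.46},
  {"xyz": [0.0206, 0.465, 0.03], "rotation": [0, 0, -0.0095], "fingers": 0.46},
  {"xyz": [0.0206, 0.465, 0.03], "rotation": [0, 0, -0.0095], "fingers": 0.46},
])

```text
t: 24.8
position: [0.4704, 0.1471, 0.1188]
ee_rot: [-0.001, 0.043, 0.999, -0.0]
contact_force: [0.0, -0.0, -0.3]
gripper_width: 0.0406
gripper_force: 0.0
```

```bash
python3 - <<'E'
from h import *
s=monitor.sense();print(rel([.471,.1473,.011],np.radians(85)),s['position'])
E
```

```text
(array([-0.0008,  0.0003,  0.1078]), np.float64(0.0001)) [0.47035744 0.14707209 0.11875311]
```

Request:
move_arm([
  {"xyz": [-0.0005, 0, 0.05], "rotation": [0, 0, 0], "fingers": 0.46},
  {"xyz": [-0.0005, 0, 0.09], "rotation": [0, 0, 0], "fingers": 0.46},
  {"xyz": [-0.0005, 0, 0.108], "rotation": [0, 0, 0], "fingers": 0.46},
  {"xyz": [-0.0005, 0, 0.108], "rotation": [0, 0, 0], "fingers": 0.46},
  {"xyz": [-0.0005, 0, 0.108], "rotation": [0, 0, 0], "fingers": 0.25},
  {"xyz": [-0.0005, 0, 0.108], "rotation": [0, 0, 0], "fingers": 0.25},
  {"xyz": [-0.0005, 0, 0.108], "rotation": [0, 0, 0], "fingers": 0.25},
  {"xyz": [-0.0005, 0, 0.108], "rotation": [0, 0, 0], "fingers": 0.25},
])

```text
t: 25.6
position: [0.4715, 0.1472, 0.0119]
ee_rot: [0.0, 0.044, 0.999, -0.0]
contact_force: [0.3, 0.2, -0.5]
gripper_width: 0.0297
gripper_force: 30.0
```

```bash
python3 - <<'E'
from h import *
s=monitor.sense();print(s['position'],rel([.4338,-.2455,.15],np.radians(81.56)))
E
```

```text
[0.47146418 0.14719112 0.01185422] (array([ 0.0031, -0.3945, -0.1381]), np.float64(0.0095))
```

Request:
move_arm([
  {"xyz": [0, 0, -0.04], "rotation": [0, 0, 0], "fingers": 0.25},
  {"xyz": [0, 0, -0.09], "rotation": [0, 0, 0], "fingers": 0.25},
  {"xyz": [0, 0, -0.138], "rotation": [0, 0, 0], "fingers": 0.25},
  {"xyz": [0.003, -0.3945, -0.138], "rotation": [0, 0, 0.0095], "fingers": 0.25},
  {"xyz": [0.003, -0.3945, -0.138], "rotation": [0, 0, 0.0095], "fingers": 0.25},
  {"xyz": [0.003, -0.3945, -0.138], "rotation": [0, 0, 0.0095], "fingers": 0.25},
  {"xyz": [0.003, -0.3945, -0.138], "rotation": [0, 0, 0.0095], "fingers": 0.25},
  {"xyz": [0.003, -0.3945, -0.138], "rotation": [0, 0, 0.0095], "fingers": 0.25},
  {"xyz": [0.003, -0.3945, -0.138], "rotation": [0, 0, 0.0095], "fingers": 0.25},
  {"xyz": [0.003, -0.3945, -0.138], "rotation": [0, 0, 0.0095], "fingers": 0.25},
  {"xyz": [0.003, -0.3945, -0.138], "rotation": [0, 0, 0.0095], "fingers": 0.25},
  {"xyz": [0.003, -0.3945, -0.138], "rotation": [0, 0, 0.0095], "fingers": 0.25},
])

```text
t: 26.8
position: [0.4333, -0.2497, 0.1497]
ee_rot: [0.0, 0.076, 0.997, -0.001]
contact_force: [-0.6, 1.4, -0.1]
gripper_width: 0.0292
gripper_force: 30.0
```

Request:
move_arm([
  {"xyz": [0, 0, 0], "rotation": [0, 0, 0], "fingers": 0.25},
  {"xyz": [0, 0, 0], "rotation": [0, 0, 0], "fingers": 0.25},
])

```text
t: 27.0
position: [0.434, -0.2443, 0.1497]
ee_rot: [-0.0, 0.073, 0.997, 0.0]
contact_force: [0.0, -0.3, -0.6]
gripper_width: 0.0296
gripper_force: 30.0
```

```bash
python3 - <<'E'
from h import *
s=monitor.sense();print(rel([.4338,-.2455,.0455],np.radians(81.56)),s['position'],s['gripper_force'])
E
python3 shot.py w9
```

```text
(array([ 0.    , -0.0013,  0.1042]), np.float64(0.0002)) [ 0.43404318 -0.24426124  0.14966826] 29.999942779541016
27.0 [ 0.43404318 -0.24426124  0.14966826] [[-0.989, 0.146, -0.0], [0.146, 0.989, 0.0], [0.0, 0.0, -1.0]] [-0.75  0.36  1.71  0.    1.08 -2.17] 0.029578604582170216 [ 0.01484527 -0.33975214 -0.64966782]
```

View pics/w9.png

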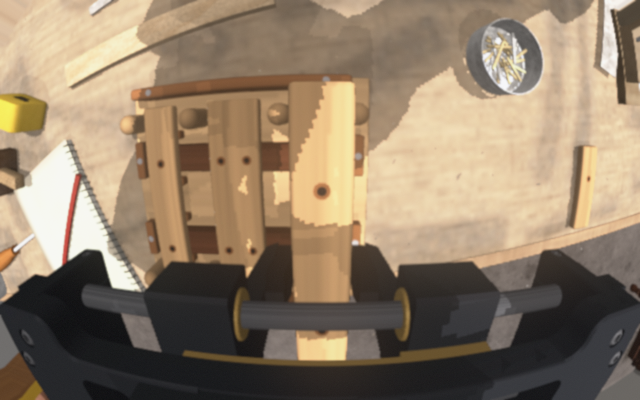

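Slat 2 at (165,180) and the wide slat at (235,180) lie flat and clear of the pegs. The last slat hangs between its pegs at (279,114) and (362,114). Placing it now.

Request:
move_arm([
  {"xyz": [0, -0.001, 0.04], "rotation": [0, 0, 0], "fingers": 0.25},
  {"xyz": [0, -0.001, 0.075], "rotation": [0, 0, 0], "fingers": 0.25},
  {"xyz": [0, -0.001, 0.09], "rotation": [0, 0, 0], "fingers": 0.25},
  {"xyz": [0, -0.001, 0.1], "rotation": [0, 0, 0], "fingers": 0.25},
  {"xyz": [0, -0.001, 0.105], "rotation": [0, 0, 0], "fingers": 0.25},
  {"xyz": [0, -0.001, 0.105], "rotation": [0, 0, 0], "fingers": 0.25},
  {"xyz": [0, -0.001, 0.105], "rotation": [0, 0, 0], "fingers": 0.46},
  {"xyz": [0, -0.001, 0.105], "rotation": [0, 0, 0], "fingers": 0.46},
  {"xyz": [0, -0.001, 0.105], "rotation": [0, 0, 0], "fingers": 0.46},
])

```text
t: 27.95
position: [0.4341, -0.2464, 0.0453]
ee_rot: [0.0, 0.073, 0.997, -0.0]
contact_force: [-0.5, 0.4, -0.5]
gripper_width: 0.0402
gripper_force: 0.0
```

Request:
move_arm([
  {"xyz": [0, 0, -0.03], "rotation": [0, 0, 0], "fingers": 0.46},
  {"xyz": [0, 0, -0.07], "rotation": [0, 0, 0], "fingers": 0.46},
  {"xyz": [0, 0, -0.12], "rotation": [0, 0, 0], "fingers": 0.46},
  {"xyz": [0.03, 0.1, -0.16], "rotation": [0, 0, 0], "fingers": 0.46},
  {"xyz": [0.05, 0.15, -0.16], "rotation": [0, 0, 0], "fingers": 0.46},
  {"xyz": [0.05, 0.15, -0.16], "rotation": [0, 0, 0], "fingers": 0.46},
  {"xyz": [0.05, 0.15, -0.16], "rotation": [0, 0, 0], "fingers": 0.46},
  {"xyz": [0.05, 0.15, -0.16], "rotation": [0, 0, 0], "fingers": 0.46},
])

```text
t: 28.75
position: [0.4065, -0.0896, 0.2055]
ee_rot: [0.001, 0.072, 0.997, -0.0]
contact_force: [0.8, 0.2, -0.2]
gripper_width: 0.0406
gripper_force: 0.0
```

```bash
python3 - <<'E'
from h import *
im=imaging.snapshot('side')[:,:,::-1]
w=imaging.snapshot('wrist')[:,:,::-1]
cv2.imwrite('pics/f.png',np.hstack([cv2.resize(im[230:400,230:430],(470,400)),w[80:265,20:330][:, :].copy() if 0 else cv2.resize(w[60:270,20:350],(330,400))]))
E
```

```text
(no output)
```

View pics/f.png

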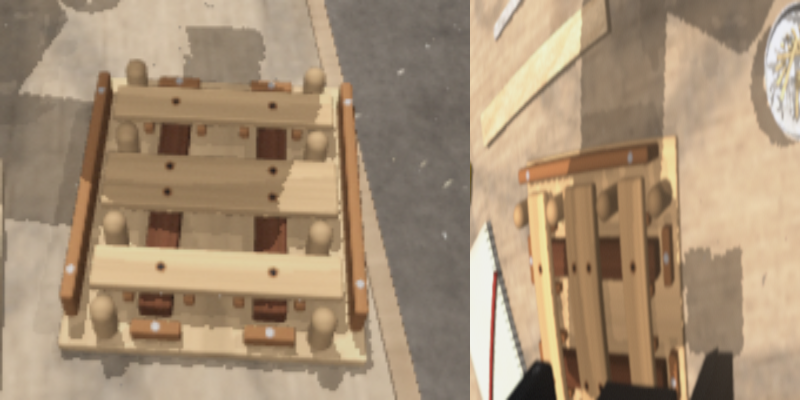

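All three slats lie flat across both bearers, between the pegs and the fences, with the wide one in the middle at (220,180) in the left crop. The job is ready to hand in.

```bash
python3 -c "
from workcell import arm
print(arm.hand_in())"
```

```text
the job is handed in; nothing more can be done
None
```

The trivet is dry-laid in the jig and handed in at about 29 s: bearers went into their channels first, then the three slats flat across them, wide one in the middle; the short slat was not touched.

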